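# Load the label roll onto the printer's toothed drive hub

## Robot

A 6-joint arm with a two-finger parallel gripper is mounted at the origin on the work surface; the furniture and walls round the work are solid. World frame = base frame: x ahead of the robot, y to its left, z up, the work surface at z = 0. Lengths are in m, angles in degrees, forces in N, time in s.
With the tool pointing down it reaches from about 0.375 to 0.9 m from the base axis. Payload 3.1 kg.
Tool frame: the origin (TCP) lies on the centre line of the jaws, within the pads' length; the fingertips stand 17 mm ahead of it and the grasp point (between the pads) lies 2 mm behind it; y points along the fingers, x is the direction in which the jaws open and shut, and the axes are right-handed (so a half turn about y gives the same grasp; the last joint's range is limited). The gripper opens to 87 mm and grips with 3 to 60 N. Pads are 19 mm wide; open, the fingers measure 117 mm over their backs; the gripper's body (75 mm by 190 mm) begins 51 mm behind the grasp point.
Start: joints at [-79.04, 30.224, 82.088, -0, 67.689, -10.227], TCP at [0.226, -0.583, 0.24] pointing down, gripper open.
Joint ranges: [-176.69, 176.69], [-43.24, 126.21], [12.49, 139.97], [-82, 262], [0, 151.66], [-163.58, 163.58]. Speed limits (degrees/s): [159.86, 159.86, 180, 180, 180, 180].

## Interface

Orientations are given as a 3x3 rotation matrix whose columns are the frame's x, y, z axes.
In Python, from rig import read_state, capture, camera_info, hand_in, trace, tip_of gives the robot as it stands.
- The arm moves only by the tool jog_arm, never from a script. Its argument "steps" is a list of rows, each an object with "fingers": the opening in per cent of the stroke, from 0 (shut) to 100 (fully open); "delta_pos": the shift along the world's x, y, z in mm, a list of three; "turn": the turn about the world's z in degrees. A call has 1 to 20 rows; each row is the pose to reach, as a shift and turn from the pose commanded when the call began; what a row does not reach only later rows make up. A row lasts 1/12 s, in which the tool goes at most 41.7 mm and 7.16 degrees, less where a joint would pass 70% of its speed; a pose out of reach is approached as far as the arm can. A call with a gripper value outside its range is refused whole. The fingers move at their own pace and stop on an object; the grip force is fixed at half the most. Time passes only in rows, so rows that repeat a pose let the fingers close. It gives the time, the measured TCP pose, the force and the opening at its end, in the units of the state.
- read_state(): the state, without advancing time (a new reading comes with each control period).
- capture(name): name is "side" or "top"; returns the picture (400x640x3 uint8, red, green, blue); there is no depth.
- camera_info(name): a dict with "fov_y" (degrees; the focal length in pixels is half the picture's height over the tangent of half this angle, whatever the lens; pixels are square), "cx", "cy" (the principal point, pixels), "k1" (the pictures are not rectified: a ray, as slopes to the right and down, at radius r is drawn at 1 + k1 r^2 times it, then the intrinsics apply), "view" (4x4, takes a point from world to camera coordinates). Camera axes: x right, y down, z forward; pixel columns grow to the right and rows downward; lengths in m; the calibration is good to about 2 mm. A picture is of the moment at which its call begins. camera_info takes no time and is no camera call.
- hand_in(): hands the job in, once; it reports no verdict.
Trained networks look in the newest picture that a camera, given by its name, has taken for a name from the list of things; names that differ only in an ending like _2 or _b are one class to them, and where a whole thing is asked for, a point or a joint stands for the part that bears it (a point fixed in the world has none). Each returns a list of dicts, best first, with "confidence" (0 to 1); they miss things now and then, are a little off and sometimes report something else, mostly with a low value. They report only what shows in the picture. A call takes as long as a camera call. They do not tell look-alikes from the thing itself.
- trace(target, camera): "mask" (400x640 bool, what is visible of it).
- tip_of(target, camera): "position" ([x, y, z] in m, in world coordinates, good to about 4 mm: a listed point, or the origin of a listed thing).
The state is a dict: "time_s": time; "joint_positions": joint angles; "qvel": joint speeds; "tau": joint torques, N m; "position": TCP position; "tcp_rot": TCP orientation; "force": force on the tool from outside, world axes, zero at the start; "moment": the same for the moment, N m; "opening": opening from 0.0 (shut) to 1.0 (fully open).
Only numpy, scipy, OpenCV 4.12 (cv2) and the standard library are available. Lean on these libraries where they do the work, as an engineer would, in place of code of your own. Each camera call takes 0.05 s, during which the arm holds its last target.

## Task

Load the label printer with the label roll on the blue spool: pick it up by the bar on top, turn it until the teeth under it line up with the slots of the printer's blue drive hub, set it in and push it firmly home (about 10 N), so that its flange lies flat on the hub, then let go and draw back. Leave the roll on the orange spool where it stands; it does not fit this printer.

Things in the scene. Friction and masses are not known exactly. Their poses are not given: they have to be found in the camera images.
- blue_spool: The right roll, loose, 150 g, upright on the desk: white paper roll 66 mm across on a blue spool, 83 mm high. Origin: centre of underside, z up. Four tapered teeth below in a cross along its +-x and +-y axes (0 to 15 mm high, reach 26 to 29 mm, 7 mm wide at the lower tip, 13 at the root); flange 76 mm across (15 to 18 mm); roll (18 to 49 mm). The cross repeats every quarter turn: any way round will do.
- blue_grip (a point): Middle of the blue upright grip bar on top of the blue spool, on its axis, 72 mm above its underside; axes as the spool's. The bar is 46 mm long along x, 14 mm thick along y, and stands from 49 mm (top of the roll) to 83 mm. Grip it across its thickness, here. The bar lies over one pair of the four teeth.
- orange_spool: The wrong roll, loose: same size and shape, but its spool is orange and has three teeth. Origin: centre of its underside. To be left alone.
- label_printer: Light grey label printer, fixed, 170 mm (x) by 150 mm (y). Origin: centre of its underside, z up. A dark deck 31 mm high carries the drive hub, axis at x = -26 mm, y = 0. The raised print head (x = 29 to 85 mm, full width, 72 mm high, blank display and three buttons) is on its +x side.
- hub_mouth (a point): On the axis of the blue drive hub, at its top (50 mm above the desk); z up, x and y along the slots. The hub is a disc 76 mm across with a cross of two slots through its centre out to the rim, 16 mm wide, bevelled to 22 mm at the top, 17 mm deep, black floor. Fully home, the spool's teeth stand in the slots, its flange lies on the hub and its origin is 15 mm below this point.
- drive_hub (a joint): Turn of the hub in the printer, rad, counter-clockwise from above positive; at 0 a slot lies along the printer's x axis. It is stiff (about 0.12 N m) and stays where it is; it need not be turned.
Mind the look-alikes: they are no part of the job. There is more than one size of the label_printer; the one meant has the size given above. What is shaped like the blue_spool but green is not meant.

How it is judged:
By the outcome, as a careful person would: the job done as asked, in the order asked, and still so for the second after the job is handed in, with the robot touching nothing.
It also fails if it takes over 38 s, if anything falls off the work surface, if the arm or the gripper's body presses on something with over 40 N, if the wrist force passes 120 N, or if a joint passes its speed limit or range.

## Working session

There is one attempt and no reset: what is moved stays moved. The work goes in short steps, Python scripts to look and compute and a tool call to move; the robot and the scene stay as the last step left them, time stands still between calls to the robot, and variables do not carry over. Pictures are saved under pics/ and viewed, and the job is handed in when it is done.

Besides the shell and the picture viewer there is one more tool, called as name([rows], argument=value, ...), one row to a line, values as JSON. jog_arm: Moves the arm, as the interface text tells. Its arguments: {"type":"object","properties":{"steps":{"type":"array","items":{"type":"object","properties":{"fingers":{"type":"number"},"delta_pos":{"type":"array","items":{"type":"number"}},"turn":{"type":"number"}}}}},"required":["steps"]}

```bash
mkdir -p pics; cat > h.py <<'E'
import numpy as np, cv2
from rig import *
def save(name,img): cv2.imwrite('pics/'+name,cv2.cvtColor(img,cv2.COLOR_RGB2BGR))
def K(c):
    i=camera_info(c); f=200/np.tan(np.radians(i['fov_y'])/2); return f,i
def proj(p,c):
    f,i=K(c); p=np.atleast_2d(p); q=(np.c_[p,np.ones(len(p))]@np.array(i['view']).T)[:,:3]
    s=q[:,:2]/q[:,2:]; s=s*(1+i['k1']*(s**2).sum(1,keepdims=True)); return s*f+[i['cx'],i['cy']]
def unproj(uv,c,z):
    f,i=K(c); uv=np.atleast_2d(np.float64(uv)); d=(uv-[i['cx'],i['cy']])/f; s=d.copy()
    for _ in range(30): s=d/(1+i['k1']*(s**2).sum(1,keepdims=True))
    V=np.array(i['view']); R=V[:3,:3]; o=-R.T@V[:3,3]; r=np.c_[s,np.ones(len(s))]@R
    return o+r*((z-o[2])/r[:,2:])
E
python3 - <<'E'
from h import *
for c in ('top','side'):
    im=capture(c); save(c+'0.png',im); np.save(c+'0.npy',im); i=camera_info(c); V=np.array(i['view']); print(c,i['fov_y'],i['k1'],-V[:3,:3].T@V[:3,3])
    for t in ('blue_spool','blue_grip','orange_spool','label_printer','hub_mouth'):
        print(t,[(np.round(d['position'],3),round(d['confidence'],2),proj(d['position'],c).round()[0]) for d in tip_of(t,c)])
print(read_state())
E
```

```text
top 45.183593695790876 -0.09570335054851183 [0.32601484 0.07356227 1.34950251]
blue_spool [(array([0.536, 0.147, 0.002]), 0.94, array([284., 173.])), (array([ 0.445,  0.026, -0.001]), 0.83, array([326., 206.])), (array([ 0.658,  0.038, -0.003]), 0.74, array([323., 132.]))]
blue_grip [(array([0.445, 0.025, 0.072]), 0.92, array([327., 204.])), (array([0.66 , 0.035, 0.069]), 0.59, array([325., 125.])), (array([0.537, 0.144, 0.072]), 0.58, array([284., 169.]))]
orange_spool [(array([0.473, 0.326, 0.003]), 0.57, array([220., 194.])), (array([ 0.562, -0.148,  0.05 ]), 0.32, array([390., 163.]))]
label_printer [(array([ 0.274, -0.207, -0.009]), 0.73, array([407., 268.])), (array([ 0.59 , -0.155, -0.002]), 0.69, array([390., 157.]))]
hub_mouth [(array([ 0.564, -0.152,  0.052]), 0.62, array([392., 162.]))]
side 48.18530687612977 -0.02970111826401063 [0.2510672  0.95401152 0.86469513]
blue_spool [(array([ 0.661,  0.035, -0.002]), 0.85, array([270., 193.])), (array([0.442, 0.027, 0.002]), 0.59, array([343., 204.])), (array([ 0.536,  0.144, -0.004]), 0.58, array([299., 227.]))]
blue_grip [(array
[... 594 characters left out ...]
8.20865297e+01,  1.26921949e-03,
        6.76876466e+01, -1.02273400e+01]), 'qvel': array([ 0.03321128,  0.08821924, -0.06113352,  0.01037463, -0.03666476,
       -0.06445892]), 'tau': array([-1.45870348e-03, -4.39745092e+01, -1.76891595e+01,  6.33887434e-02,
        5.06726978e-02, -1.76565442e-05]), 'position': array([ 0.22595058, -0.58272487,  0.23956627]), 'tcp_rot': array([[ 3.61461634e-01,  3.13288981e-05,  9.32386983e-01],
       [-9.32386981e-01, -5.39688659e-05,  3.61461636e-01],
       [ 6.16440628e-05, -9.99999998e-01,  9.70298223e-06]]), 'force': array([ 0.36947624, -0.08282127,  0.06148987]), 'moment': array([ 0.0300987 ,  0.02289246, -0.09115139]), 'opening': 1.002395622391213}
```

```bash
sleep 1
```

```text
(no output)
```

View pics/top0.png

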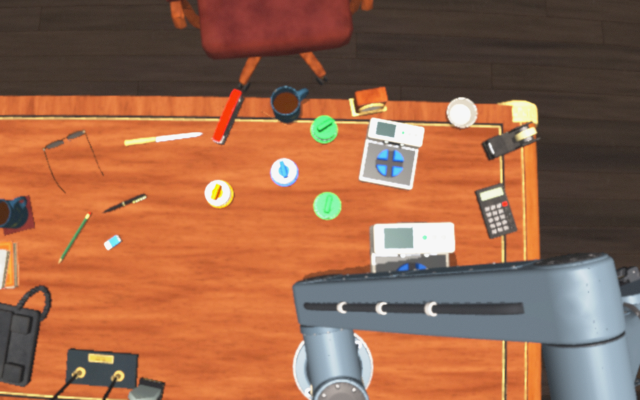

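View pics/side0.png

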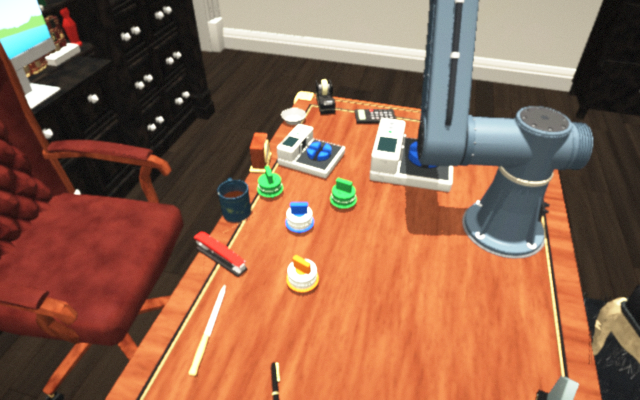

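```bash
python3 - <<'E'
from h import *
a=np.load('top0.npy')[90:300,190:450]; save('crop1.png',cv2.resize(a,None,fx=2.8,fy=2.8,interpolation=cv2.INTER_CUBIC))
E
```

```text
(no output)
```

View pics/crop1.png

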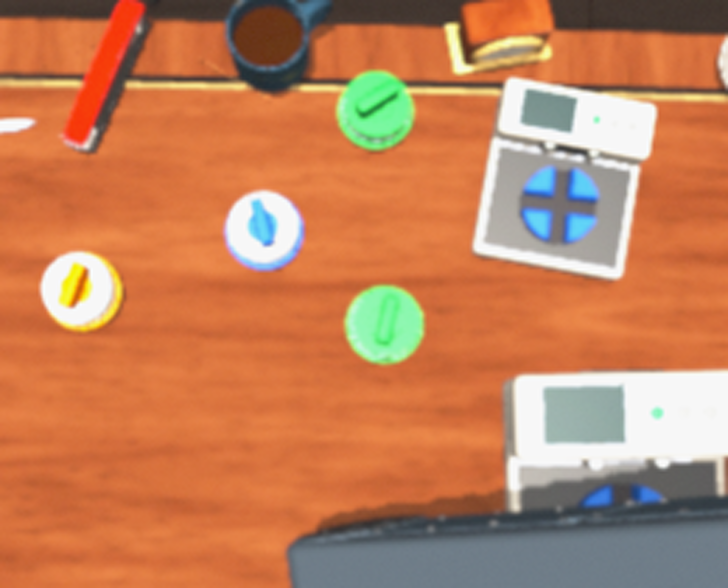

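The three spool-shaped things are blue at (284,172), green at (325,128) and green at (327,205). Only the first has the blue spool. There are two printers, at (390,157) and (411,250). The far one is about 150 mm wide and the near one over 220 mm, so the far one fits. I'll measure the angles and confirm this in an enlarged crop.

```bash
cat > meas.py <<'E'
from h import *
from scipy.ndimage import map_coordinates
def rect(im,c,cx,cy,z,half=.06,n=240):
    # rows: +x up, cols: +y left  (0.5 mm/px)
    g=np.linspace(-half,half,n); X,Y=np.meshgrid(g[::-1],g[::-1],indexing='ij')
    P=np.c_[cx+X.ravel(),cy+Y.ravel(),np.full(X.size,z)]; uv=proj(P,c)
    o=np.stack([map_coordinates(im[...,k].astype(float),[uv[:,1],uv[:,0]],order=1).reshape(n,n) for k in range(3)],-1)
    return o,X,Y
def blue(o): return np.clip((o[...,2]-o[...,0])/255,0,1)
def hub(im,c,cx,cy):
    for _ in range(15):
        o,X,Y=rect(im,c,cx,cy,.05); b=(blue(o)>.35)*1.; r=np.hypot(X,Y); b[r>.045]=0
        dx=(b*X).sum()/b.sum(); dy=(b*Y).sum()/b.sum(); cx+=dx; cy+=dy
    ph=np.arctan2(Y,X); out=[]
    for lo,hi in ((.018,.034),(.022,.036),(.015,.03)):
        w=blue(o)*((r>lo)&(r<hi)); out.append(np.degrees(np.angle(-(w*np.exp(4j*ph)).sum()))/4)
    return cx,cy,np.round(out,2),o
E
python3 - <<'E'
from meas import *
I=[]
for c in ('top','side'):
    im=np.load(c+'0.npy')
    x,y,a,o=hub(im,c,.5635,-.15); print(c,'hub',round(x,4),round(y,4),a); I.append(o)
    o,X,Y=rect(im,c,.535,.145,.083); I.append(o)
    b=blue(o)>.3; b&=np.hypot(X,Y)<.03; n,l,s,cen=cv2.connectedComponentsWithStats(b.astype(np.uint8)); k=1+np.argmax(s[1:,4])
    m=l==k; px,py=X[m],Y[m]; C=np.cov(px,py); w,v=np.linalg.eigh(C)
    print('bar',.535+px.mean(),.145+py.mean(),np.degrees(np.arctan2(v[1,1],v[0,1])),np.sqrt(w*12),s[k])
save('rect.png',np.vstack([np.hstack(I[:2]),np.hstack(I[2:])]).astype(np.uint8))
E
```

```text
top hub 0.5642 -0.1456 [-5.21 -5.21 -5.17]
bar 0.5327013957022102 0.14459170176191347 -162.80606502722256 [0.02113606 0.03656379] [  95   78   53   87 3062]
side hub 0.5607 -0.1417 [-4.24 -3.73 -5.15]
bar 0.5314712173164359 0.15497278068969683 -162.0166344551655 [0.03378645 0.04062612] [  60   78   82   94 5540]
```

View pics/rect.png

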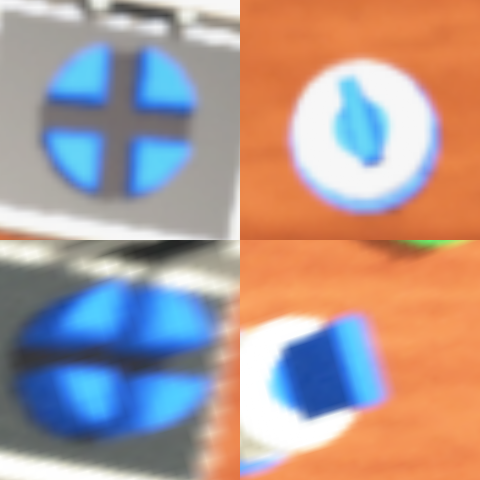

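The crop confirms a blue spool with its bar centred at about (0.535, 0.145), in both cameras. Next I'll refine the hub and bar poses with a rendered fit.

```bash
cat > fit.py <<'E'
from meas import *
from scipy.optimize import minimize
from scipy.ndimage import gaussian_filter
def rays(c,uv):
    p0=unproj(uv,c,0.); p1=unproj(uv,c,.1); return p0,p1
def labels_hub(P,p):
    # P: function z-> points; march down from z=.055
    cx,cy,th=p; cs,sn=np.cos(th),np.sin(th)
    p0,p1=P; n=len(p0); lab=np.full(n,7); done=np.zeros(n,bool)
    for z in np.arange(.050,.0305,-.001):
        q=p0+(p1-p0)*(z/.1); x=(q[:,0]-cx)*cs+(q[:,1]-cy)*sn; y=-(q[:,0]-cx)*sn+(q[:,1]-cy)*cs
        r=np.hypot(x,y); w=max(.008,.011-(.05-z)); 
        sol=(r<.038)&(np.abs(x)>w)&(np.abs(y)>w)
        if z<.033: sol|=r<.038
        new=sol&~done
        if z>=.0499: L=np.zeros(n,int)
        elif z<.033: L=np.full(n,5)
        else:
            ex=np.abs(x)-w; ey=np.abs(y)-w; er=.038-r; 
            L=np.where((er<ex)&(er<ey),6,np.where(ex<ey,np.where(x>0,1,2),np.where(y>0,3,4)))
        lab[new]=L[new]; done|=sol
    return lab
def resid(im,c,p,ctr,R=16,S=4,labf=labels_hub,N=8,zc=.05,blur=.6,mask=None):
    u,v=np.round(proj([[*ctr,zc]],c)[0]).astype(int)
    us=np.arange((2*R+1)*S)/S+u-R-.5+.5/S; vs=np.arange((2*R+1)*S)/S+v-R-.5+.5/S
    U,V=np.meshgrid(us,vs); return u,v,rays(c,np.c_[U.ravel(),V.ravel()])
class Fit:
    def __init__(s,im,c,ctr,zc,R,labf,N,rad,S=4):
        s.S=S;s.R=R;s.N=N;s.labf=labf
        s.u,s.v,s.P=resid(im,c,None,ctr,R,S,zc=zc)
        s.I=im[s.v-R:s.v+R+1,s.u-R:s.u+R+1].astype(float)
        g=unproj(np.stack(np.meshgrid(np.arange(s.u-R,s.u+R+1),np.arange(s.v-R,s.v+R+1)),-1).reshape(-1,2),c,zc)
        s.m=(np.hypot(g[:,0]-ctr[0],g[:,1]-ctr[1])<rad)
    def __call__(s,p,blur=.5,full=False):
        lab=s.labf(s.P,p); n=2*s.R+1; A=[]
        for k in range(s.N):
            a=(lab==k).reshape(n*s.S,n*s.S).astype(float); a=gaussian_filter(a,blur*s.S)
            A.append(a.reshape(n,s.S,n,s.S).mean((1,3)).ravel())
        A=np.stack(A,1)[s.m]; B=s.I.reshape(-1,3)[s.m]
        AA=A.T@A+1e-2*np.eye(s.N); X=np.linalg.solve(AA,A.T@B); e=((A@X-B)**2).mean()
        return (e,X) if full else e
E
python3 - <<'E'
from fit import *
fs={c:Fit(np.load(c+'0.npy'),c,(.5635,-.145),.05,20,labels_hub,8,.041) for c in ('top','side')}
for c,f in fs.items():
    best=None
    for t0 in (-10,-5,0,5):
        r=minimize(lambda q:f([q[0]/1e3,q[1]/1e3,np.radians(q[2])]),[563.5,-145,t0],method='Nelder-Mead',options=dict(xatol=.05,fatol=.05,initial_simplex=[[563.5,-145,t0],[567,-145,t0],[563.5,-149,t0],[563.5,-145,t0+4]]))
        if best is None or r.fun<best.fun: best=r
    print(c,best.x.round(2),best.fun)
    print([ (d,round(f([best.x[0]/1e3,best.x[1]/1e3,np.radians(best.x[2]+d)]),1)) for d in (-4,-2,-1,0,1,2,4)])
E
```

```text
top [ 565.13 -146.64   -5.24] 71.77139329625346
[(-4, np.float64(229.5)), (-2, np.float64(115.7)), (-1, np.float64(83.7)), (0, np.float64(71.8)), (1, np.float64(80.9)), (2, np.float64(111.2)), (4, np.float64(224.2))]
side [ 564.05 -150.2    -5.37] 296.20014796776707
[(-4, np.float64(435.6)), (-2, np.float64(338.8)), (-1, np.float64(311.8)), (0, np.float64(296.2)), (1, np.float64(304.1)), (2, np.float64(319.4)), (4, np.float64(401.2))]
```

Three independent angle estimates put the hub at about -5.3°, centred near (0.5645, -0.1485). The bar is at (0.5345, 0.145) with a yaw of about 16°. I'll move above the bar.

jog_arm([
  {"delta_pos":[80,190,0],"turn":-5.2,"fingers":100},
  {"delta_pos":[80,190,0],"turn":-5.2,"fingers":100},
  {"delta_pos":[80,190,0],"turn":-5.2,"fingers":100},
  {"delta_pos":[80,190,0],"turn":-5.2,"fingers":100},
  {"delta_pos":[160,380,0],"turn":-5.2,"fingers":100},
  {"delta_pos":[160,380,0],"turn":-5.2,"fingers":100},
  {"delta_pos":[160,380,0],"turn":-5.2,"fingers":100},
  {"delta_pos":[160,380,0],"turn":-5.2,"fingers":100},
  {"delta_pos":[230,545,0],"turn":-5.2,"fingers":100},
  {"delta_pos":[230,545,0],"turn":-5.2,"fingers":100},
  {"delta_pos":[230,545,0],"turn":-5.2,"fingers":100},
  {"delta_pos":[230,545,0],"turn":-5.2,"fingers":100},
  {"delta_pos":[308.5,728,0],"turn":-5.2,"fingers":100},
  {"delta_pos":[308.5,728,0],"turn":-5.2,"fingers":100},
  {"delta_pos":[308.5,728,0],"turn":-5.2,"fingers":100},
  {"delta_pos":[308.5,728,0],"turn":-5.2,"fingers":100},
  {"delta_pos":[308.5,728,0],"turn":-5.2,"fingers":100},
  {"delta_pos":[308.5,728,0],"turn":-5.2,"fingers":100},
  {"delta_pos":[308.5,728,-60],"turn":-5.2,"fingers":100},
  {"delta_pos":[308.5,728,-60],"turn":-5.2,"fingers":100},
])

```text
time_s: 2.27
position: [0.5364, 0.1483, 0.1797]
tcp_rot: [[0.278, 0.005, 0.96], [-0.961, 0.001, 0.278], [0.001, -1.0, 0.005]]
force: [0.2, -0.7, -1.1]
opening: 1.001
```

```bash
python3 - <<'E'
from h import *
s=read_state(); print(s['time_s'],s['position'],s['tcp_rot'][:,0],np.degrees(np.arctan2(s['tcp_rot'][1,0],s['tcp_rot'][0,0])),s['force'],s['joint_positions'])
im=capture('top'); np.save('top1.npy',im); im2=capture('side'); np.save('side1.npy',im2)
a=cv2.resize(im[100:260,220:460],None,fx=3,fy=3); save('t1.png',a); b=cv2.resize(im2[100:260,220:460],None,fx=3,fy=3); save('s1.png',b)
E
```

```text
2.2667 [0.53636128 0.14834521 0.17971103] [ 2.78272357e-01 -9.60502010e-01  6.20510505e-04] -73.84287622334851 [ 0.23949549 -0.68462077 -1.07316653] [3.94116137e+00 2.93992710e+01 9.56395227e+01 3.14559169e-02
 5.46746486e+01 7.77658248e+01]
```

View pics/t1.png

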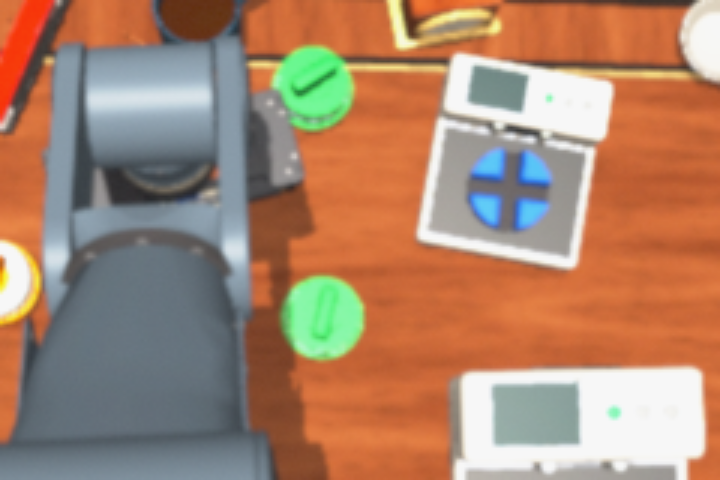

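View pics/s1.png

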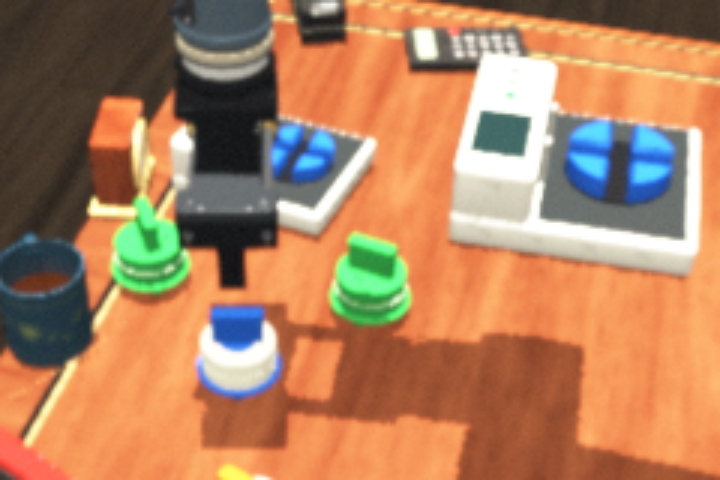

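The side view shows the finger at crop (231,265), directly above the blue bar at (237,325). The top view shows the small printer clear of the arm. I'll descend and grip.

jog_arm([
  {"delta_pos":[0,0,-30],"turn":0,"fingers":100},
  {"delta_pos":[0,0,-60],"turn":0,"fingers":100},
  {"delta_pos":[0,0,-80],"turn":0,"fingers":100},
  {"delta_pos":[0,0,-95],"turn":0,"fingers":100},
  {"delta_pos":[0,0,-103],"turn":0,"fingers":100},
  {"delta_pos":[0,0,-108],"turn":0,"fingers":100},
  {"delta_pos":[0,0,-110],"turn":0,"fingers":100},
  {"delta_pos":[0,0,-110],"turn":0,"fingers":100},
])

```text
time_s: 3.03
position: [0.535, 0.1449, 0.0703]
tcp_rot: [[0.275, 0.001, 0.961], [-0.961, 0.0, 0.275], [0.0, -1.0, 0.001]]
force: [0.5, 0.7, -0.2]
opening: 1.0
```

jog_arm([
  {"delta_pos":[0,0,0],"fingers":50},
  {"delta_pos":[0,0,0],"fingers":30},
  {"delta_pos":[0,0,0],"fingers":30},
  {"delta_pos":[0,0,0],"fingers":30},
  {"delta_pos":[0,0,0],"fingers":0},
  {"delta_pos":[0,0,0],"fingers":0},
  {"delta_pos":[0,0,0],"fingers":0},
  {"delta_pos":[0,0,0],"fingers":0},
  {"delta_pos":[0,0,0],"fingers":0},
  {"delta_pos":[0,0,0],"fingers":0},
  {"delta_pos":[0,0,0],"fingers":0},
  {"delta_pos":[0,0,0],"fingers":0},
])

```text
$.steps[0]: bad value
```

jog_arm([
  {"delta_pos":[0,0,0],"turn":0,"fingers":50},
  {"delta_pos":[0,0,0],"turn":0,"fingers":30},
  {"delta_pos":[0,0,0],"turn":0,"fingers":30},
  {"delta_pos":[0,0,0],"turn":0,"fingers":0},
  {"delta_pos":[0,0,0],"turn":0,"fingers":0},
  {"delta_pos":[0,0,0],"turn":0,"fingers":0},
  {"delta_pos":[0,0,0],"turn":0,"fingers":0},
  {"delta_pos":[0,0,0],"turn":0,"fingers":0},
  {"delta_pos":[0,0,0],"turn":0,"fingers":0},
  {"delta_pos":[0,0,0],"turn":0,"fingers":0},
])

```text
time_s: 3.87
position: [0.5344, 0.1453, 0.0695]
tcp_rot: [[0.275, -0.0, 0.961], [-0.961, 0.0, 0.275], [-0.0, -1.0, -0.0]]
force: [0.5, 0.5, -0.3]
opening: 0.329
```

jog_arm([
  {"delta_pos":[0,0,0],"turn":0,"fingers":0},
  {"delta_pos":[0,0,0],"turn":0,"fingers":0},
  {"delta_pos":[0,0,0],"turn":0,"fingers":0},
  {"delta_pos":[0,0,0],"turn":0,"fingers":0},
  {"delta_pos":[0,0,0],"turn":0,"fingers":0},
  {"delta_pos":[0,0,0],"turn":0,"fingers":0},
])

```text
time_s: 4.37
position: [0.5344, 0.1452, 0.0695]
tcp_rot: [[0.275, -0.0, 0.961], [-0.961, -0.0, 0.275], [0.0, -1.0, -0.0]]
force: [1.1, -0.6, -1.1]
opening: 0.157
```

```bash
python3 - <<'E'
from h import *
s=read_state(); print(s['time_s'],s['position'],s['opening'],s['force'],s['moment'])
im2=capture('side'); save('s2.png',cv2.resize(im2[140:260,240:420],None,fx=4,fy=4,interpolation=cv2.INTER_CUBIC))
E
```

```text
4.3667 [0.53440037 0.14524326 0.06949258] 0.15689606632229083 [ 1.12398209 -0.60266266 -1.12105401] [-0.01670101 -0.00567709 -0.0048373 ]
```

View pics/s2.png

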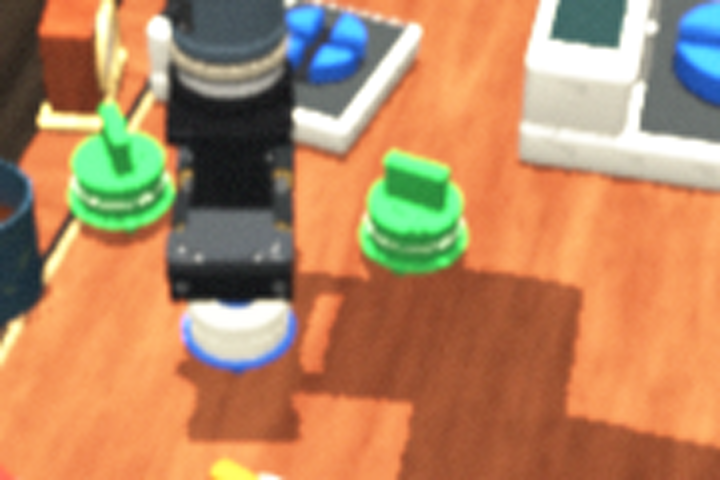

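The opening of 0.157 is 13.7 mm, which matches the bar. I'll lift, carry and turn to hover over the hub.

jog_arm([
  {"delta_pos":[0,0,15],"turn":0,"fingers":0},
  {"delta_pos":[0,0,40],"turn":0,"fingers":0},
  {"delta_pos":[0,0,70],"turn":0,"fingers":0},
  {"delta_pos":[0,0,95],"turn":0,"fingers":0},
  {"delta_pos":[3,-20,105],"turn":0,"fingers":0},
  {"delta_pos":[6,-50,110],"turn":-3,"fingers":0},
  {"delta_pos":[9,-80,110],"turn":-7,"fingers":0},
  {"delta_pos":[12,-110,110],"turn":-11,"fingers":0},
  {"delta_pos":[15,-140,110],"turn":-15,"fingers":0},
  {"delta_pos":[18,-170,110],"turn":-19,"fingers":0},
  {"delta_pos":[21,-200,110],"turn":-21.3,"fingers":0},
  {"delta_pos":[24,-230,110],"turn":-21.3,"fingers":0},
  {"delta_pos":[27,-260,110],"turn":-21.3,"fingers":0},
  {"delta_pos":[29,-280,110],"turn":-21.3,"fingers":0},
  {"delta_pos":[30,-290,110],"turn":-21.3,"fingers":0},
  {"delta_pos":[30,-293.5,110],"turn":-21.3,"fingers":0},
  {"delta_pos":[30,-293.5,100],"turn":-21.3,"fingers":0},
  {"delta_pos":[30,-293.5,90],"turn":-21.3,"fingers":0},
  {"delta_pos":[30,-293.5,85],"turn":-21.3,"fingers":0},
  {"delta_pos":[30,-293.5,85],"turn":-21.3,"fingers":0},
])

```text
time_s: 6.08
position: [0.5627, -0.146, 0.1523]
tcp_rot: [[-0.091, -0.005, 0.996], [-0.996, 0.003, -0.091], [-0.002, -1.0, -0.005]]
force: [0.1, -0.3, -1.5]
opening: 0.158
```

```bash
python3 - <<'E'
from h import *
s=read_state(); print(s['time_s'],s['position'],np.degrees(np.arctan2(s['tcp_rot'][1,0],s['tcp_rot'][0,0])),s['opening'],s['force'])
im2=capture('side'); np.save('side3.npy',im2); im=capture('top'); np.save('top3.npy',im)
o=cv2.resize(im2[100:190,260:380],None,fx=6,fy=6,interpolation=cv2.INTER_CUBIC)
def d(P,col):
    for u,v in proj(P,'side'): cv2.circle(o,(int((u-260+.5)*6),int((v-100+.5)*6)),2,col,-1)
a=np.radians(np.arange(0,360,6)); c=np.array([.5645,-.1485])
d(np.c_[c[0]+.038*np.cos(a),c[1]+.038*np.sin(a),0*a+.05],(255,0,0))
p=s['position']; z=p[2]-.0695
d(np.c_[p[0]+.038*np.cos(a),p[1]+.038*np.sin(a),0*a+z+.018],(0,255,0))
save('s3.png',o); save('t3.png',cv2.resize(im[100:230,300:470],None,fx=4,fy=4,interpolation=cv2.INTER_CUBIC))
E
```

```text
6.0833 [ 0.56270256 -0.14602074  0.15228814] -95.2166089629395 0.15803622003506013 [ 0.09640896 -0.30585557 -1.50273712]
```

View pics/s3.png

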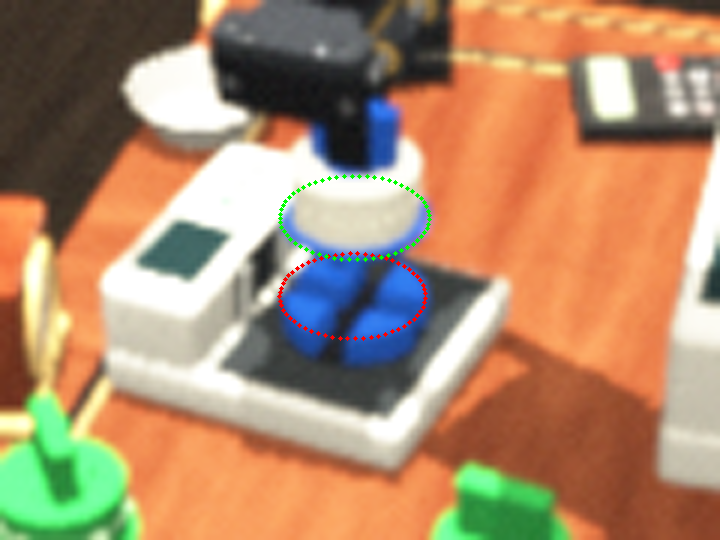

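View pics/t3.png

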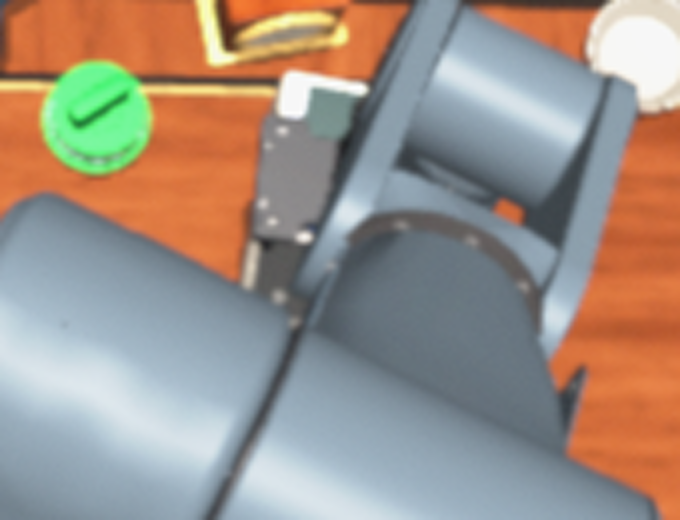

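Side view: the flange sits squarely over the hub's red ring at crop (354,296), and nothing is in the way. I'll descend in stages and watch the forces.

jog_arm([
  {"delta_pos":[0,0,0],"turn":0,"fingers":0},
  {"delta_pos":[0,0,-8],"turn":0,"fingers":0},
  {"delta_pos":[0,0,-16],"turn":0,"fingers":0},
  {"delta_pos":[0,0,-24],"turn":0,"fingers":0},
  {"delta_pos":[0,0,-32],"turn":0,"fingers":0},
  {"delta_pos":[0,0,-36],"turn":0,"fingers":0},
  {"delta_pos":[0,0,-40],"turn":0,"fingers":0},
  {"delta_pos":[0,0,-40],"turn":0,"fingers":0},
  {"delta_pos":[0,0,-40],"turn":0,"fingers":0},
])

```text
time_s: 6.93
position: [0.5644, -0.1482, 0.1143]
tcp_rot: [[-0.093, -0.0, 0.996], [-0.996, 0.0, -0.093], [-0.0, -1.0, -0.0]]
force: [0.2, -0.2, -1.1]
opening: 0.161
```

```bash
cat > st.py <<'E'
from h import *
s=read_state(); print(s['time_s'],s['position'].round(4),np.degrees(np.arctan2(s['tcp_rot'][1,0],s['tcp_rot'][0,0])),s['opening'],s['force'].round(2),s['moment'].round(3))
E
python3 st.py
```

```text
6.9333 [ 0.5644 -0.1482  0.1143] -95.31596628334117 0.1613368131096622 [ 0.24 -0.23 -1.11] [ 0.016  0.051 -0.043]
```

jog_arm([
  {"delta_pos":[0,0,-2],"turn":0,"fingers":0},
  {"delta_pos":[0,0,-4],"turn":0,"fingers":0},
  {"delta_pos":[0,0,-6],"turn":0,"fingers":0},
  {"delta_pos":[0,0,-7],"turn":0,"fingers":0},
  {"delta_pos":[0,0,-7],"turn":0,"fingers":0},
])

```text
time_s: 7.35
position: [0.5642, -0.1481, 0.1073]
tcp_rot: [[-0.093, -0.0, 0.996], [-0.996, 0.0, -0.093], [-0.0, -1.0, -0.0]]
force: [-0.4, 0.3, -0.9]
opening: 0.156
```

```bash
python3 st.py
```

```text
7.35 [ 0.5642 -0.1481  0.1073] -95.31479143424673 0.15575135664272788 [-0.36  0.29 -0.89] [0.03  0.043 0.043]
```

jog_arm([
  {"delta_pos":[0,0,-1],"turn":0,"fingers":0},
  {"delta_pos":[0,0,-2],"turn":0,"fingers":0},
  {"delta_pos":[0,0,-3],"turn":0,"fingers":0},
  {"delta_pos":[0,0,-3],"turn":0,"fingers":0},
  {"delta_pos":[0,0,-3],"turn":0,"fingers":0},
])

```text
time_s: 7.77
position: [0.5644, -0.1482, 0.1045]
tcp_rot: [[-0.093, -0.0, 0.996], [-0.996, 0.0, -0.093], [-0.0, -1.0, -0.0]]
force: [-0.4, -0.6, -1.9]
opening: 0.16
```

```bash
python3 st.py
```

```text
7.7667 [ 0.5644 -0.1482  0.1045] -95.31421761309717 0.1598045967427976 [-0.4  -0.58 -1.86] [0.055 0.01  0.053]
```

Nominal height is reached with almost no force, so I'll press gradually until about 10 N.

jog_arm([
  {"delta_pos":[0,0,-0.5],"turn":0,"fingers":0},
  {"delta_pos":[0,0,-1],"turn":0,"fingers":0},
  {"delta_pos":[0,0,-1],"turn":0,"fingers":0},
  {"delta_pos":[0,0,-1],"turn":0,"fingers":0},
])

```text
time_s: 8.1
position: [0.5645, -0.1482, 0.1044]
tcp_rot: [[-0.092, 0.0, 0.996], [-0.996, -0.0, -0.092], [0.0, -1.0, 0.0]]
force: [-1.7, 0.1, 6.7]
opening: 0.157
```

jog_arm([
  {"delta_pos":[0,0,-0.3],"turn":0,"fingers":0},
  {"delta_pos":[0,0,-0.6],"turn":0,"fingers":0},
  {"delta_pos":[0,0,-0.6],"turn":0,"fingers":0},
  {"delta_pos":[0,0,-0.6],"turn":0,"fingers":0},
  {"delta_pos":[0,0,-0.6],"turn":0,"fingers":0},
])

```text
time_s: 8.52
position: [0.5645, -0.1483, 0.1044]
tcp_rot: [[-0.092, 0.001, 0.996], [-0.996, -0.0, -0.092], [0.0, -1.0, 0.001]]
force: [-2.9, 0.9, 8.4]
opening: 0.155
```

```bash
python3 st.py
```

```text
8.5167 [ 0.5645 -0.1483  0.1044] -95.30662736660005 0.15538879918371842 [-2.87  0.86  8.39] [ 0.234  0.47  -0.024]
```

jog_arm([
  {"delta_pos":[0,0,-0.4],"turn":0,"fingers":0},
  {"delta_pos":[0,0,-0.8],"turn":0,"fingers":0},
  {"delta_pos":[0,0,-0.8],"turn":0,"fingers":0},
  {"delta_pos":[0,0,-0.8],"turn":0,"fingers":0},
  {"delta_pos":[0,0,-0.8],"turn":0,"fingers":0},
])

```text
time_s: 8.93
position: [0.5645, -0.1483, 0.1043]
tcp_rot: [[-0.092, 0.001, 0.996], [-0.996, -0.001, -0.092], [0.0, -1.0, 0.001]]
force: [-3.2, 1.6, 13.9]
opening: 0.162
```

```bash
python3 st.py
```

```text
8.9333 [ 0.5645 -0.1483  0.1043] -95.30362409430981 0.16158224424292528 [-3.19  1.59 13.88] [ 0.323  0.697 -0.015]
```

That's 13.9 N with the height steady. I'll relax the push, open and draw back.

jog_arm([
  {"delta_pos":[0,0,1],"turn":0,"fingers":0},
  {"delta_pos":[0,0,1.8],"turn":0,"fingers":0},
  {"delta_pos":[0,0,1.8],"turn":0,"fingers":0},
  {"delta_pos":[0,0,1.8],"turn":0,"fingers":50},
  {"delta_pos":[0,0,1.8],"turn":0,"fingers":50},
  {"delta_pos":[0,0,1.8],"turn":0,"fingers":50},
  {"delta_pos":[0,0,1.8],"turn":0,"fingers":50},
  {"delta_pos":[0,0,1.8],"turn":0,"fingers":50},
  {"delta_pos":[0,0,1.8],"turn":0,"fingers":50},
  {"delta_pos":[0,0,1.8],"turn":0,"fingers":50},
])

```text
time_s: 9.77
position: [0.5644, -0.1482, 0.1038]
tcp_rot: [[-0.093, -0.0, 0.996], [-0.996, 0.0, -0.093], [-0.0, -1.0, -0.0]]
force: [0.6, -0.6, -0.0]
opening: 0.489
```

```bash
python3 st.py
```

```text
9.7667 [ 0.5644 -0.1482  0.1038] -95.3116777406478 0.48865979471240606 [ 0.57 -0.6  -0.03] [ 0.033  0.024 -0.003]
```

jog_arm([
  {"delta_pos":[0,0,15],"turn":0,"fingers":50},
  {"delta_pos":[0,0,40],"turn":0,"fingers":50},
  {"delta_pos":[0,0,75],"turn":0,"fingers":50},
  {"delta_pos":[0,0,110],"turn":0,"fingers":50},
  {"delta_pos":[0,0,135],"turn":0,"fingers":50},
  {"delta_pos":[-15,-20,135],"turn":0,"fingers":50},
  {"delta_pos":[-35,-45,135],"turn":0,"fingers":50},
  {"delta_pos":[-60,-75,135],"turn":0,"fingers":50},
  {"delta_pos":[-85,-107,135],"turn":0,"fingers":50},
  {"delta_pos":[-110,-139,135],"turn":0,"fingers":50},
  {"delta_pos":[-135,-171,135],"turn":0,"fingers":50},
  {"delta_pos":[-160,-203,135],"turn":0,"fingers":50},
  {"delta_pos":[-185,-235,135],"turn":0,"fingers":50},
  {"delta_pos":[-210,-267,135],"turn":0,"fingers":50},
  {"delta_pos":[-235,-299,135],"turn":0,"fingers":50},
  {"delta_pos":[-260,-331,135],"turn":0,"fingers":50},
  {"delta_pos":[-280,-357,135],"turn":0,"fingers":50},
  {"delta_pos":[-290,-370,135],"turn":0,"fingers":50},
  {"delta_pos":[-290,-370,135],"turn":0,"fingers":50},
  {"delta_pos":[-290,-370,135],"turn":0,"fingers":50},
])

```text
time_s: 11.43
position: [0.2742, -0.5179, 0.2386]
tcp_rot: [[-0.094, 0.0, 0.996], [-0.996, 0.002, -0.094], [-0.002, -1.0, 0.0]]
force: [0.3, 0.8, 0.1]
opening: 0.5
```

```bash
python3 st.py; python3 - <<'E'
from h import *
im2=capture('side'); im=capture('top')
def ov(im,c,u0,v0,w,h,k,rings):
    o=cv2.resize(im[v0:v0+h,u0:u0+w],None,fx=k,fy=k,interpolation=cv2.INTER_CUBIC)
    q=o.copy(); a=np.radians(np.arange(0,360,8))
    for z,r,col in rings:
        for u,v in proj(np.c_[.5644+r*np.cos(a),-.1483+r*np.sin(a),0*a+z],c): cv2.circle(q,(int((u-u0+.5)*k),int((v-v0+.5)*k)),1,col,-1)
    return np.hstack([o,q])
save('f_side.png',ov(im2,'side',280,115,75,65,5,[(.084,.033,(255,0,0)),(.053,.038,(0,255,0))]))
save('f_top.png',ov(im,'top',350,110,75,90,5,[(.084,.033,(255,0,0)),(.053,.038,(0,255,0))]))
save('f_all.png',im2)
for c in ('top','side'):
    for t in ('blue_spool','orange_spool','hub_mouth'): print(c,t,[(np.round(d['position'],3),round(d['confidence'],2)) for d in tip_of(t,c)])
E
```

```text
11.4333 [ 0.2742 -0.5179  0.2386] -95.40855275675365 0.5003258214410492 [0.26 0.82 0.06] [0.111 0.002 0.02 ]
top blue_spool [(array([ 0.658,  0.038, -0.001]), 0.92), (array([0.448, 0.023, 0.002]), 0.78), (array([ 0.566, -0.149,  0.033]), 0.7)]
top orange_spool [(array([0.472, 0.324, 0.002]), 0.74)]
top hub_mouth [(array([ 0.564, -0.147,  0.05 ]), 0.37), (array([ 0.567, -0.145,  0.036]), 0.19)]
side blue_spool [(array([ 0.66 ,  0.034, -0.   ]), 0.84), (array([ 0.565, -0.149,  0.033]), 0.83), (array([0.44 , 0.027, 0.001]), 0.66)]
side orange_spool [(array([0.471, 0.325, 0.002]), 0.88), (array([ 0.57 , -0.151,  0.031]), 0.34)]
side hub_mouth [(array([ 0.565, -0.148,  0.106]), 0.75), (array([ 0.561, -0.146,  0.054]), 0.48), (array([ 0.238, -0.21 ,  0.068]), 0.47)]
```

View pics/f_side.png

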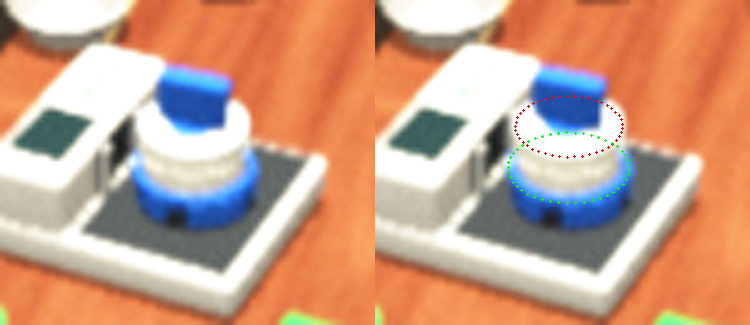

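View pics/f_top.png

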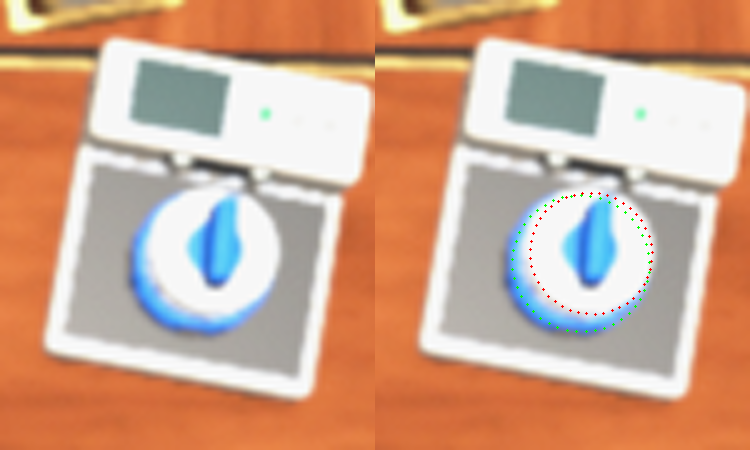

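View pics/f_all.png

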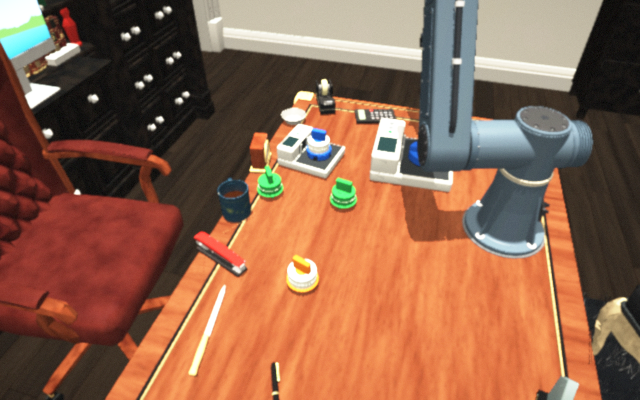

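The roll sits on the hub with the flange flush and no visible gap (side crop (195,165)). The networks put its origin at z ≈ 0.033 against the expected 0.035. The orange roll has not moved.

```bash
python3 -c "
from rig import *
print(hand_in())"
```

```text
the job is handed in; nothing more can be done
None
```

The blue-spool roll is loaded in the small printer and the job is handed in at about 12 s of the 38 s allowed; no verdict came back.

I gripped the roll by its bar, turned it about 21° to match the hub's slots (about -5.3°) and lowered it in with almost no side force. I then pressed it home, let go and drew the arm clear. The push peaked at about 13.9 N, a little over the 10 N asked. The height held steady at the expected seated level, so the roll did not slip in the grip.

- **Seating:** both cameras show the flange lying on the hub with no visible gap. The networks put the roll's origin at (0.565, -0.149, 0.033), against about (0.564, -0.148, 0.035) expected.
- **Left alone:** the orange roll reads the same position as before, to within 2 mm. The two green look-alikes and the large printer were not touched.
- **Disagreements:** before the insertion, the two cameras differed by about 3.5 mm on the hub's position across the desk. I used the middle value, and the insertion met no resistance. After the insertion, one hub reading from the side camera was plainly wrong, at a height of 0.106 m; I disregarded it because the roll now covers the hub.

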